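Open the weighing hood to its pointer and put the small bottle inside

TASK

First raise the sash of the bench-top weighing hood by pushing up under its ledge until its lower edge is level with the tip of the pointer clamped on the left guide. Then put the smallest of the three screw-cap bottles inside, standing in the shallow tray on the hood's floor, keeping it upright all the way and the sash at the pointer. Leave the other two bottles where they stand.

Things in the scene. Friction and masses are not known exactly. Their poses are not given: they have to be found in the camera images.
- hood_front (a point): middle of the front edge of the floor of the bench-top hood (clear solid panes on an aluminium frame, 300 mm wide along y, 130 deep along x, roof 480 high, fixed); this point is 9 mm above the bench, z up, x goes straight into the hood. Sash plane at x = +0.016, back pane at 0.119. Opening 264 mm wide between two guides, 20 mm wide, 575 high; a fixed upper pane behind the sash begins 320 mm up.
- sash (a joint): height of the clear sliding sash (m): its lower edge is (value + 0.020) above the bench; 0 is down, 0.320 the upper end stop. Counterbalanced: about 2.5 N moves it up or down and it stays where it is left. It slides straight up and down.
- sash_edge (a point): middle of the front edge of the sash's ledge, on its underside, which is level with the sash's lower edge. The ledge is an aluminium strip 200 mm wide (hood y) and 12 mm thick that stands out 30 mm before the sash plane (this point is 1.5 mm before it), towards the hood's -x. Axes as the hood's.
- pointer_tip (a point): tip of the small dark steel pointer clamped on the hood's left (+y) guide, just off the left end of the ledge: the wanted height of the sash's lower edge, 260 to 300 mm above the bench. Fixed; its tip points to the hood's -y.
- bottle_mid (a point): the smallest of the three screw-cap bottles (brown glass, dark cap), loose, about 0.16 kg: centre of the bottle, 58 mm above its foot. Round body 47 mm in diameter, upright sides to about 70 mm above the foot, then narrowing to the neck and cap; 116 mm high in all. z is its long axis.
- tray_floor (a point): middle of the inner floor of a shallow open steel tray, 84 mm (x) by 120 mm (y) outside, walls 4 mm thick that rise 8 mm above its inner floor; fixed inside the hood behind the sash, its inner floor 12 mm above the bench. Axes as the hood's.
- medium_bottle_mid (a point): bystander: the middle-sized bottle (58 mm in diameter, 132 mm high), loose; its centre, 66 mm above its foot
- large_bottle_mid (a point): bystander: the largest bottle (62 mm in diameter, 154 mm high), loose; its centre, 77 mm above its foot
There are look-alikes about, which are no part of the job. Leave any purple or yellow look-alike of the part that bears bottle_mid alone.

How it is judged:
By the outcome, as a careful person would: the job done as asked, in the order asked, and still so for the second after the job is handed in, with the robot touching nothing.
It also fails if it takes over 61 s, if anything falls off the work surface, if the arm or the gripper's body presses on something with over 40 N, if the wrist force passes 120 N, or if a joint passes its speed limit or range.

ROBOT

A 6-joint arm with a two-finger parallel gripper is mounted at the origin on a cart in front of the work surface, level with it; the furniture and walls round the work are solid. World frame = base frame: x ahead of the robot, y to its left, z up, the work surface at z = 0. Lengths are in m, angles in rad, forces in N, time in s.
With the tool pointing down it reaches from about 0.3 to 0.875 m from the base axis. Payload 6.4 kg.
Tool frame: the origin (TCP) lies at the very end of the fingers, on their centre line; the grasp point (between the pads) lies 19 mm behind it; z points along the fingers, y is the line along which they close (so a half turn about z gives the same grasp; the last joint's range is limited). The gripper opens to 85 mm and grips with 20 to 120 N. Pads are 22 mm wide; open, the fingers measure 114 mm over their backs; the gripper's body (76 mm by 85 mm) begins 54 mm behind the grasp point. The pads swing forward as they close: fully open they stand 13 mm farther back than shut.
Start: joints at [-1.518, 0.181, 1.607, -0, 1.354, -0.206], TCP at [0.147, -0.556, 0.231] pointing down, gripper open.
Joint ranges: [-2.99, 2.99], [-0.89, 2.07], [0.3, 2.58], [-1.14, 4.28], [0, 2.63], [-3.12, 3.12]. Speed limits (rad/s): [2.57, 2.57, 3.01, 3.14, 3.14, 3.14].

INTERFACE

Orientations are given as a unit quaternion [w, x, y, z].
In Python, from bench import telemetry, camera, ctrl, spotter gives the robot as it stands.
- The arm moves only by the tool send_rows, never from a script. Its argument "series" is a list of rows, each a list of 3 entries, a list of its own where there are three numbers: the turn, a rotation vector about the world's x, y, z in degrees, then the shift along the world's x, y, z in mm, then the closure, from -1 (fully open) to 1 (shut), so that 0 is half open. In form: [[[rx, ry, rz], [dx, dy, dz], gripper], ...]. A call has 1 to 10 rows; each row is the pose to reach, as a shift and turn from the pose commanded when the call began; what a row does not reach only later rows make up. A row lasts 1/8 s, in which the tool goes at most 62.5 mm and 10.7 degrees, less where a joint would pass 70% of its speed; a pose out of reach is approached as far as the arm can. A call with a gripper value outside its range is refused whole. The fingers move at their own pace and stop on an object; the grip force is fixed at half the most. Time passes only in rows, so rows that repeat a pose let the fingers close. It gives the time, the measured TCP pose, the force, the opening and the grip force at its end, in the units of the state.
- telemetry.get_obs(): the state, without advancing time (a new reading comes with each control period).
- camera(name): name is "side" or "top" or "wrist"; returns a dict with "pixels" (400x640x3 uint8, red, green, blue), "camera_matrix" (3x3 intrinsics, pixels), "xyz" and "orientation" of the camera in the world. Camera axes: x right, y up, looking along -z (the intrinsics and any distortion apply to the point x, -y, -z); pixel columns grow to the right and rows downward; lengths in m; the calibration is good to about 2 mm. A picture is of the moment at which its call begins. There is no depth.
- ctrl.hand_in(): hands the job in; it is judged then, once.
Trained networks look in the newest picture that a camera, given by its name, has taken for a name from the list of things; names that differ only in an ending like _2 or _b are one class to them, and where a whole thing is asked for, a point or a joint stands for the part that bears it (a point fixed in the world has none). Each returns a list of dicts, best first, with "conf" (0 to 1); they miss things now and then, are a little off and sometimes report something else, mostly with a low value. They report only what shows in the picture. A call takes as long as a camera call. They do not tell look-alikes from the thing itself.
- spotter.boxes_of(thing, camera): "xyz" ([x, y, z] in m, in world coordinates, good to about 4 mm: the middle of the surface that is visible of it).
- spotter.landmark_of(thing, camera): "xyz" ([x, y, z] in m, in world coordinates, good to about 4 mm: a listed point, or the origin of a listed thing).
The state is a dict: "time_s": time; "q": joint angles; "dq": joint speeds; "joint_efforts": joint torques, N m; "eef_pos": TCP position; "eef_rot": TCP orientation; "wrist_force": force on the tool from outside, world axes, zero at the start; "torque": the same for the moment, N m; "opening": opening from 0.0 (shut) to 1.0 (fully open); "grasp_force": force on a finger pad.
Only numpy, scipy, OpenCV 4.12 (cv2) and the standard library are available. Lean on these libraries where they do the work, as an engineer would, in place of code of your own. Each camera call takes 0.05 s, during which the arm holds its last target. There are 200 camera calls.

## Working session

There is one attempt and no reset: what is moved stays moved. The work goes in short steps, Python scripts to look and compute and a tool call to move; the robot and the scene stay as the last step left them, time stands still between calls to the robot, and variables do not carry over. Pictures are saved under pics/ and viewed, at most 10 in all, crops included, and the job is handed in when it is done.

Besides the shell and the picture viewer there is one more tool, called after ">>>" by a JSON object that holds its "op" and its "data", one argument or row to a line. send_rows: Moves the arm, as the interface text tells. Its arguments: {"type":"object","properties":{"series":{"type":"array","items":{"type":"array"}}},"required":["series"]}

```bash
mkdir -p pics
cat > h.py <<'E'
from bench import telemetry, camera, ctrl, spotter
import numpy as np, cv2
def snap(c,fn=None):
    d=camera(c)
    if fn: cv2.imwrite('pics/'+fn,cv2.cvtColor(d['pixels'],cv2.COLOR_RGB2BGR))
    return d
E
python3 - <<'E'
from h import *
o=telemetry.get_obs(); print(o['time_s'],o['eef_pos'],o['eef_rot'],o['opening'])
for c in ('side','top'):
    d=snap(c,c+'0.png'); print(c,d['xyz'],d['orientation'])
    for t in ['hood_front','sash_edge','pointer_tip','bottle_mid','tray_floor','medium_bottle_mid','large_bottle_mid']:
        print(t,[(np.round(r['xyz'],3).tolist(),round(r['conf'],2)) for r in spotter.landmark_of(t,c)[:4]])
print(telemetry.get_obs()['time_s'])
E
```

```text
0.0 [ 0.14713936 -0.5552833   0.23037173] [-8.83983344e-04  9.91641074e-01  1.29024007e-01  7.01343579e-05] 0.9962162694833886
side [0.30300791 0.63217693 1.36201487] [-0.13270596 -0.02800296  0.25029719  0.95862207]
hood_front [([0.482, -0.11, 0.006], 0.72)]
sash_edge []
pointer_tip []
bottle_mid [([0.43, 0.177, 0.057], 0.74), ([0.427, 0.282, 0.057], 0.62), ([0.38, 0.063, 0.055], 0.6)]
tray_floor []
medium_bottle_mid [([0.502, 0.351, 0.064], 0.89), ([0.44, -0.374, 0.074], 0.63), ([0.481, -0.11, 0.011], 0.26)]
large_bottle_mid [([0.44, -0.376, 0.074], 0.61)]
top [ 0.37864724 -0.01215426  1.18189897] [ 0.7069763   0.0391681  -0.03333086 -0.70536474]
hood_front []
sash_edge [([0.47, -0.11, 0.088], 0.68)]
pointer_tip [([0.478, -0.002, 0.269], 0.43)]
bottle_mid [([0.437, 0.177, 0.059], 0.68), ([0.375, 0.058, 0.062], 0.58), ([0.426, 0.284, 0.059], 0.52)]
tray_floor [([0.55, -0.088, 0.012], 0.64)]
medium_bottle_mid []
large_bottle_mid [([0.436, -0.378, 0.078], 0.84)]
0.8
```

View pics/side0.png

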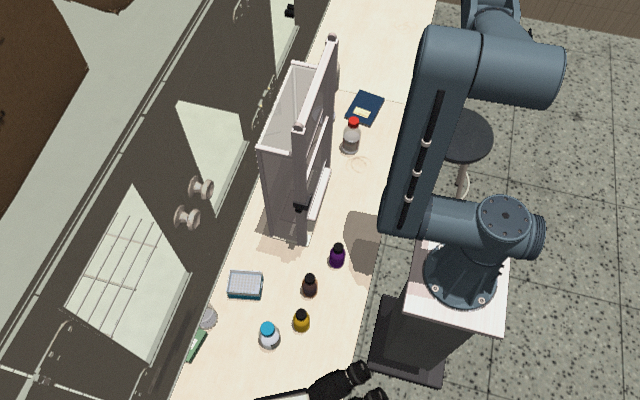

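View pics/top0.png

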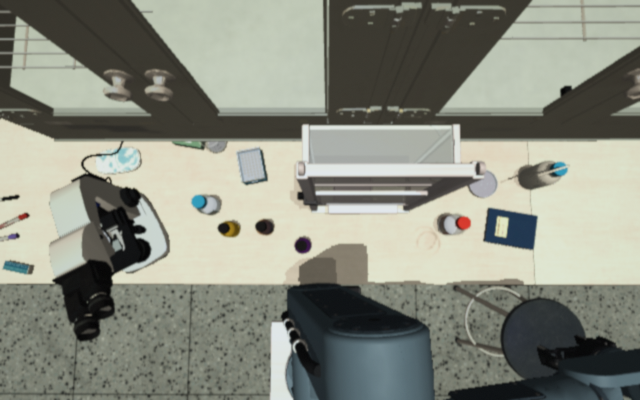

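The side view shows the hood, with the dark pointer near (300,208). The purple, brown and yellow bottles are at (337,255), (310,285) and (301,320), so brown is the target at about (0.434, 0.177). The top view shows the ledge at about (328–403, 209) and the pointer near (301,196).

Run:
```python
import cv2,numpy as np
a=cv2.imread('pics/side0.png')[110:260,250:350]; b=cv2.imread('pics/top0.png')[115:220,285:495]
a=cv2.resize(a,None,fx=4,fy=4,interpolation=2)[:600]; b=cv2.resize(b,None,fx=3.8,fy=3.8,interpolation=2)
cv2.imwrite('pics/ca.png',a);cv2.imwrite('pics/cb.png',b)
```

```text
(no output)
```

View pics/ca.png

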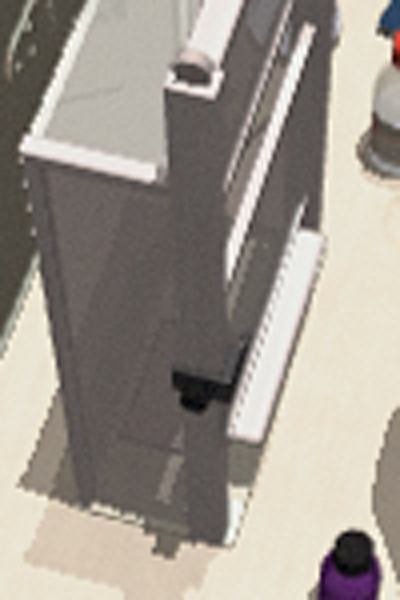

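View pics/cb.png

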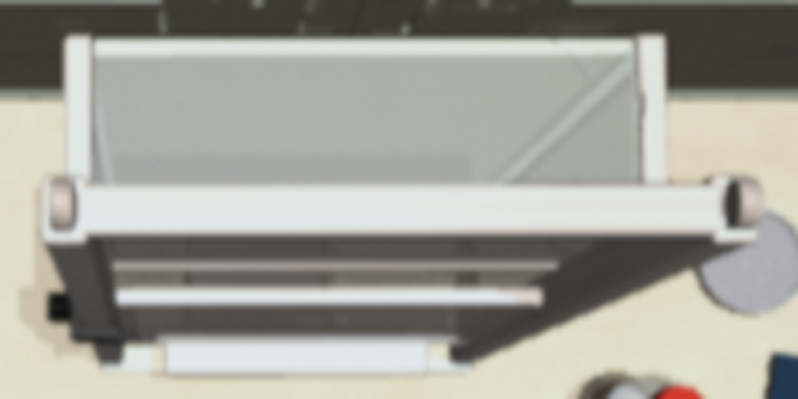

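The crops show the ledge's front edge running from (329,214) to (397,214) in the top picture. The pointer tip is near (311,195) in the side picture and (317,203) in the top picture.

```bash
cat >> h.py <<'E'
from scipy.spatial.transform import Rotation as R
def ray(d,p):
    q=d['orientation']; r=R.from_quat([q[1],q[2],q[3],q[0]])
    v=np.linalg.inv(d['camera_matrix'])@[p[0],p[1],1]
    return np.array(d['xyz']),r.apply([v[0],-v[1],-v[2]])
def atz(d,p,z):
    o,v=ray(d,p); return o+v*(z-o[2])/v[2]
def tri(d1,p1,d2,p2):
    o1,v1=ray(d1,p1);o2,v2=ray(d2,p2)
    s=np.linalg.lstsq(np.c_[v1,-v2],o2-o1,rcond=None)[0]
    a,b=o1+s[0]*v1,o2+s[1]*v2; return (a+b)/2,np.linalg.norm(a-b)
E
python3 - <<'E'
from h import *
s=snap('side');t=snap('top');print(s['camera_matrix'])
np.set_printoptions(precision=4,suppress=True)
for n,p,q in [('tip',(311.5,195),(316.6,203)),('guideTopLfront',(292.5,133),(296.8,178.2)),('ledgeL',(307.5,218),(328.7,213.5)),('ledgeR',(330.5,169),(397.4,213.5))]: print(n,*tri(s,p,t,q))
print('guides',atz(t,(296.8,178.2),.584),atz(t,(483.7,178.2),.584))
print('ledge',atz(t,(328.7,213.5),.1),atz(t,(397.4,213.5),.1))
for c in('side','top'):
    for k in ('pointer_tip','sash_edge','hood_front','tray_floor'):
        print(c,k,[(np.round(r['xyz'],3).tolist(),round(r['conf'],2)) for r in spotter.landmark_of(k,c)[:4]])
E
```

```text
[[468.65852667   0.         316.31690532]
 [  0.         468.65852667 208.21602158]
 [  0.           0.           1.        ]]
tip [0.4764 0.0137 0.2845] 0.003730185216398098
guideTopLfront [0.4989 0.0394 0.567 ] 0.022632810341915322
ledgeL [ 0.4815 -0.0136  0.0959] 0.024809037878252505
ledgeR [ 0.4718 -0.212   0.087 ] 0.002943674214948338
guides [0.4845 0.0367 0.584 ] [ 0.4848 -0.2582  0.584 ]
ledge [ 0.4688 -0.0152  0.1   ] [ 0.4692 -0.2098  0.1   ]
side pointer_tip [([0.475, -0.008, 0.268], 0.49)]
side sash_edge [([0.468, -0.112, 0.086], 0.68), ([0.499, 0.352, 0.067], 0.47)]
side hood_front [([0.485, -0.11, 0.008], 0.76)]
side tray_floor []
top pointer_tip [([0.479, -0.003, 0.27], 0.69), ([0.466, -0.111, 0.089], 0.65)]
top sash_edge [([0.467, -0.114, 0.089], 0.89)]
top hood_front []
top tray_floor [([0.555, -0.09, 0.009], 0.52)]
```

>>> {"op": "send_rows", "data": {
  "series": [
    [[0,0,0],[20,50,30],1],
    [[0,0,0],[45,110,50],1],
    [[0,0,0],[70,170,60],1],
    [[0,0,0],[90,230,60],1],
    [[0,0,0],[120,290,60],1],
    [[0,0,0],[150,350,60],1],
    [[0,0,0],[170,400,60],1],
    [[0,0,0],[180,440,60],1],
    [[0,0,0],[180,440,60],1]
  ]
}}

```text
time_s: 2.42
eef_pos: [0.3278, -0.1129, 0.2916]
eef_rot: [0.0, 0.991, 0.132, 0.001]
wrist_force: [-0.4, -0.5, -0.4]
opening: -0.001
grasp_force: 0.0
```

Run:
```python
from h import *
for a in (30,60,90): print(a,(R.from_euler('y',-a,degrees=True)*R.from_euler('z',-15.2,degrees=True)).as_rotvec(degrees=True).round(1))
```

```text
30 [  4.  -29.8 -14.9]
60 [  8.  -59.6 -13.8]
90 [ 11.9 -89.4 -11.9]
```

>>> {"op": "send_rows", "data": {
  "series": [
    [[1.3,-10,-5],[20,0,0],1],
    [[2.6,-20,-10],[40,0,0],1],
    [[4,-30,-15],[60,0,0],1],
    [[5.3,-40,-14.6],[80,0,0],1],
    [[6.7,-50,-14.2],[90,0,-20],1],
    [[8,-59.6,-13.8],[90,0,-50],1],
    [[9.3,-69.5,-13.2],[90,0,-80],1],
    [[10.6,-79.5,-12.6],[90,0,-110],1],
    [[11.9,-89.4,-11.9],[90,0,-140],1],
    [[11.9,-89.4,-11.9],[90,0,-140],1]
  ]
}}

```text
time_s: 3.68
eef_pos: [0.4588, -0.1582, 0.3072]
eef_rot: [-0.028, 0.766, 0.028, 0.641]
wrist_force: [1.1, -0.4, -0.3]
opening: 0.002
grasp_force: 0.0
```

Run:
```python
from h import *
o=telemetry.get_obs(); print(o['time_s'],o['q'],o['eef_pos'],o['eef_rot'])
q=o['eef_rot'];print(R.from_quat([q[1],q[2],q[3],q[0]]).as_matrix().round(3))
snap('wrist','w1.png')
for k in ('pointer_tip','sash_edge','hood_front','tray_floor'):
        print(k,[(np.round(r['xyz'],3).tolist(),round(r['conf'],2)) for r in spotter.landmark_of(k,'wrist')[:4]])
```

```text
3.675 [-1.42521913 -0.44275567  2.57437429  1.45461269  1.42185486 -0.54011324] [ 0.45884774 -0.15821324  0.30716168] [-0.02759655  0.76629381  0.02822062  0.64127672]
[[ 0.176  0.079  0.981]
 [ 0.008 -0.997  0.078]
 [ 0.984 -0.006 -0.176]]
pointer_tip [([0.477, -0.013, 0.271], 0.73)]
sash_edge []
hood_front []
tray_floor []
```

View pics/w1.png

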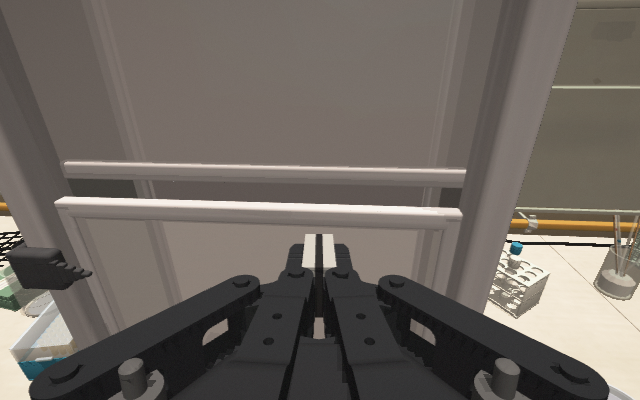

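The wrist view shows the pointer at (90,272), level with the closed jaws. Joint 3 is at its limit and the arm has twisted sideways, so I'll fit a kinematic model to choose a reachable direction.

>>> {"op": "send_rows", "data": {
  "series": [
    [[0,0,0],[-20,-60,20],1],
    [[0,0,0],[-40,-120,40],1],
    [[0,0,0],[-40,-120,40],1]
  ]
}}

```text
time_s: 4.3
eef_pos: [0.418, -0.2788, 0.3505]
eef_rot: [-0.027, 0.768, 0.029, 0.64]
wrist_force: [0.4, 1.0, -0.3]
opening: 0.002
grasp_force: 0.0
```

```bash
cat > kin.py <<'E'
import numpy as np
from scipy.spatial.transform import Rotation as R
from scipy.optimize import least_squares
def fk(q,p):
    d1,lat,a1,L1,e,L2,L3=p
    A=R.from_euler('z',q[0]); B=A*R.from_euler('y',q[1]); C=B*R.from_euler('y',q[2]); D=C*R.from_euler('z',q[3])*R.from_euler('y',q[4])
    x=np.array([0,0,d1])+A.apply([a1,lat,0])+B.apply([0,0,L1])+C.apply([e,0,L2])+D.apply([0,0,L3])
    return x,D*R.from_euler('z',q[5])*R.from_euler('z',OFF)
OFF=-np.pi/2
E
python3 - <<'E'
from h import *; from kin import *
np.set_printoptions(precision=4,suppress=True)
o=telemetry.get_obs(); print(o['q'],o['eef_pos'],o['eef_rot'])
f=lambda q:R.from_quat([q[1],q[2],q[3],q[0]])
D=[([-1.518,.181,1.607,0,1.354,-.206],[.147,-.556,.231],f([0,.9916,.129,0])),
([-1.42521913,-0.44275567,2.57437429,1.45461269,1.42185486,-0.54011324],[0.45884774,-0.15821324,0.30716168],f([-0.02759655,0.76629381,0.02822062,0.64127672])),
(o['q'],o['eef_pos'],f(o['eef_rot']))]
p0=[.3,.117,0,.4,0,.4,.25]
for q,x,r in D: print((fk(q,p0)[1].inv()*r).as_rotvec(degrees=True))
s=least_squares(lambda p:np.concatenate([fk(q,p)[0]-x for q,x,r in D]),p0);print(s.x,s.fun)
E
```

```text
[-1.6122 -0.2391  2.3329  1.3533  1.5837 -0.5314] [ 0.418  -0.2788  0.3505] [-0.0269  0.7677  0.0291  0.6396]
[  -0.0075    0.0359 -179.9963]
[   0.   -0. -180.]
[ -0.   0. 180.]
[ 0.3138  0.1175 -0.0002  0.4384  0.0858  0.515   0.3193] [ 0. -0. -0.  0. -0. -0. -0.  0.  0.]
```

```bash
cat >> kin.py <<'E'
OFF=np.pi/2
P=[ 0.3138,0.1175,-0.0002,0.4384,0.0858,0.515,0.3193]
LO=np.array([-2.99,-.89,.3,-1.14,0,-3.12])+.03; HI=np.array([2.99,2.07,2.58,4.28,2.63,3.12])-.03
def pose(az,el,roll=0):
    "tool z at azimuth az, elevation el (deg); closing axis horizontal, then rolled about tool z"
    az,el=np.radians([az,el]); z=np.array([np.cos(el)*np.cos(az),np.cos(el)*np.sin(az),np.sin(el)])
    y=np.array([np.sin(az),-np.cos(az),0]); x=np.cross(y,z)
    return R.from_matrix(np.c_[x,y,z])*R.from_euler('z',roll,degrees=True)
def ik(x,r,seeds):
    best=None
    for s in seeds:
        def f(q):
            a,b=fk(q,P); return np.r_[(a-x)*5,(b.inv()*r).as_rotvec()]
        o=least_squares(f,np.clip(s,LO+1e-3,HI-1e-3),bounds=(LO,HI),max_nfev=60)
        if best is None or o.cost<best.cost: best=o
        if best.cost<1e-6: break
    return best.x,best.cost
SEEDS=[[-1.4,-.3,2.3,1.4,1.5,-.5],[1.0,-.3,2.3,-1,1.5,.5],[-.4,-.4,2.3,0,.5,0],[1.0,-.3,2.3,2,1.5,.5],[-1.4,-.3,2.3,3.5,1.5,2],[0,0.2,2,0,1.3,1.5],[0.8,0,2,-1,1.3,-1.5]]
E
python3 - <<'E'
from kin import *
np.set_printoptions(precision=2,suppress=True)
for az in (-70,-50,-30,-10,0,10,30,50,70):
  for el in (0,-15):
    for roll in (0,90,180):
        out=[]
        sd=SEEDS
        for z in (.06,.25):
            q,c=ik(np.array([.49,-.11,z]),pose(az,el,roll),sd); out.append((q,c))
        if max(o[1] for o in out)<1e-5: print(az,el,roll,out[0][0],out[1][0])
print('bottle')
for tag,b in (('pick',(.434,.177,.05)),('place',(.552,-.09,.062))):
  for az in (-60,-40,-20,0,20,40,60):
    for el in (-20,-35,-50):
      for roll in (0,180):
        r=pose(az,el,roll); x=np.array(b)+r.as_matrix()[:,2]*.019
        q,c=ik(x,r,SEEDS)
        if c<1e-5: print(tag,az,el,roll,q)
E
```

```text
-50 0 0 [ 0.06  0.92  2.16  4.07  1.54 -1.62] [ 0.06  0.25  2.37  4.14  1.27 -2.01]
-50 0 90 [ 0.06  0.92  2.16  4.07  1.54 -0.05] [ 0.06  0.25  2.37  4.14  1.27 -0.44]
-50 0 180 [0.06 0.92 2.16 4.07 1.54 1.53] [0.06 0.25 2.37 4.14 1.27 1.14]
10 0 0 [-1.26  0.98  2.3   1.7   1.59 -1.7 ] [-1.26  0.13  2.55  1.69  1.51 -1.11]
10 0 90 [-1.26  0.98  2.3   1.7   1.59 -0.13] [-1.26  0.13  2.55  1.69  1.51  0.46]
10 0 180 [-1.26  0.98  2.3   1.7   1.59  1.44] [-1.26  0.13  2.55  1.69  1.51  2.03]
10 -15 0 [-1.21  0.65  2.42  1.73  1.3  -1.49] [-1.21 -0.25  2.55  1.49  1.26 -0.69]
10 -15 90 [-1.21  0.65  2.42  1.73  1.3   0.08] [-1.21 -0.25  2.55  1.49  1.26  0.88]
10 -15 180 [-1.21  0.65  2.42  1.73  1.3   1.65] [-1.21 -0.25  2.55  1.49  1.26  2.45]
30 0 0 [-1.25  0.91  2.11  1.37  1.59 -1.45] [-1.25  0.29  2.3   1.4   1.68 -1.03]
30 0 90 [-1.25  0.91  2.11  1.37  1.59  0.12] [-1.25  0.29  2.3   1.4   1.68  0.54]
30 0 180 [-1.25  0.91  2.11  1.37  1.59  1.69] [-1.25  0.29  2.3   1.4   1.68  2.11]
30 -15 0 [-1.22  0.65  2.21  1.34  1.36 -1.29] [-1.22  0.03  2.31  1.27  1.51 -0.78]
30 -15 90 
[... 3901 characters left out ...]
ace 20 -50 180 [-0.69  0.26  2.17  1.14  0.66  2.75]
place 40 -20 0 [-0.96  0.64  2.04  1.34  1.3  -1.09]
place 40 -20 180 [-0.96  0.64  2.04  1.34  1.3   2.05]
place 40 -35 0 [-0.87  0.47  2.06  1.19  1.08 -0.86]
place 40 -35 180 [-0.87  0.47  2.06  1.19  1.08  2.28]
place 40 -50 0 [-0.75  0.35  2.03  0.94  0.91 -0.53]
place 40 -50 180 [-0.75  0.35  2.03  0.94  0.91  2.61]
place 60 -20 0 [-0.91  0.74  1.8   1.06  1.49 -1.02]
place 60 -20 180 [-0.91  0.74  1.8   1.06  1.49  2.13]
place 60 -35 0 [-0.84  0.58  1.85  0.94  1.3  -0.87]
place 60 -35 180 [-0.84  0.58  1.85  0.94  1.3   2.27]
place 60 -50 0 [-0.74  0.46  1.87  0.77  1.13 -0.67]
place 60 -50 180 [-0.74  0.46  1.87  0.77  1.13  2.47]
```

```bash
cat > plan.py <<'E'
from h import *; from kin import *
np.set_printoptions(precision=2,suppress=True)
def plan(pts):
    "pts: (x,y,z,az,el,roll); prints turn (deg) and shift (mm) from the present pose"
    o=telemetry.get_obs(); q=o['eef_rot']; r0=R.from_quat([q[1],q[2],q[3],q[0]]); x0=np.array(o['eef_pos']); s=o['q']
    print(o['time_s'],x0.round(4))
    for x,y,z,a,e,ro in pts:
        r=pose(a,e,ro); s,c=ik(np.array([x,y,z]),r,[s])
        print((r*r0.inv()).as_rotvec(degrees=True).round(1),((np.array([x,y,z])-x0)*1000).round(),'q',s,'BAD' if c>1e-5 else '')
E
python3 - <<'E'
from plan import *
plan([(.40,-.22,.35,15,-12,0),(.40,-.16,.33,30,-15,0),(.40,-.16,.20,30,-15,0),(.416,-.154,.05,30,-15,0),(.49,-.111,.05,30,-15,0),(.49,-.111,.25,30,-15,0)])
E
```

```text
4.3 [ 0.42 -0.28  0.35]
[-0.5  1.5 10.5] [-18.  59.  -1.] q [-1.64 -0.27  2.34  1.23  1.75 -0.56] 
[-1.6  4.4 25.5] [-18. 119. -21.] q [-1.52 -0.19  2.28  1.09  1.83 -0.65] 
[-1.6  4.4 25.5] [ -18.  119. -151.] q [-1.52  0.18  2.31  1.04  1.63 -1.  ] 
[-1.6  4.4 25.5] [  -2.  125. -301.] q [-1.47  0.69  2.21  1.1   1.42 -1.34] 
[-1.6  4.4 25.5] [  72.  168. -301.] q [-1.22  0.69  2.2   1.34  1.36 -1.31] 
[-1.6  4.4 25.5] [  72.  168. -101.] q [-1.22  0.03  2.3   1.27  1.51 -0.78]
```

>>> {"op": "send_rows", "data": {
  "series": [
    [[-0.5,1.5,10],[-18,40,0],1],
    [[-1,3,18],[-18,80,-10],1],
    [[-1.6,4.4,25.5],[-18,119,-21],1],
    [[-1.6,4.4,25.5],[-18,119,-75],1],
    [[-1.6,4.4,25.5],[-18,119,-130],1],
    [[-1.6,4.4,25.5],[-14,121,-185],1],
    [[-1.6,4.4,25.5],[-8,123,-240],1],
    [[-1.6,4.4,25.5],[-2,125,-285],1],
    [[-1.6,4.4,25.5],[-2,125,-301],1],
    [[-1.6,4.4,25.5],[-2,125,-301],1]
  ]
}}

```text
time_s: 5.55
eef_pos: [0.4173, -0.1508, 0.046]
eef_rot: [-0.163, 0.767, 0.204, 0.586]
wrist_force: [0.6, -0.1, 0.9]
opening: -0.002
grasp_force: 0.0
```

Run:
```python
from plan import *
plan([(.49,-.111,.05,30,-15,0)])
d=snap('wrist','w2.png')
for k in ('sash_edge','hood_front','pointer_tip','tray_floor'):
        print(k,[(np.round(r['xyz'],4).tolist(),round(r['conf'],2)) for r in spotter.landmark_of(k,'wrist')[:4]])
```

```text
5.55 [ 0.42 -0.15  0.05]
[-0.5 -0.3 -0.2] [73. 40.  4.] q [-1.22  0.69  2.2   1.34  1.36 -1.31] 
sash_edge [([0.4683, -0.1116, 0.0862], 0.86), ([0.4869, -0.1108, 0.0089], 0.32)]
hood_front [([0.4861, -0.1092, 0.0056], 0.87)]
pointer_tip []
tray_floor [([0.5521, -0.0896, 0.0104], 0.63), ([0.4831, -0.1091, 0.0078], 0.29)]
```

View pics/w2.png

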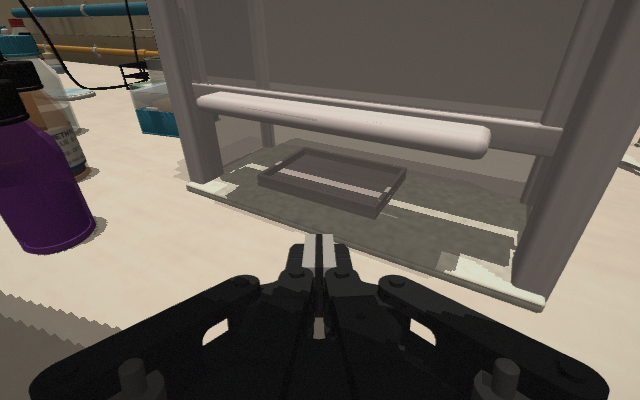

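The wrist view shows the tray inside at (330,180) and the ledge from (200,100) to (490,140). The closed fingers are below the ledge and clear of it, so I'll move under it and lift.

>>> {"op": "send_rows", "data": {
  "series": [
    [[0,0,0],[35,20,0],1],
    [[0,0,0],[72,40,0],1],
    [[0,0,0],[72,40,0],1],
    [[0,0,0],[72,40,20],1],
    [[0,0,0],[72,40,40],1],
    [[0,0,0],[72,40,65],1],
    [[0,0,0],[72,40,90],1],
    [[0,0,0],[72,40,115],1],
    [[0,0,0],[72,40,135],1],
    [[0,0,0],[72,40,140],1]
  ]
}}

```text
time_s: 7.05
eef_pos: [0.4886, -0.1105, 0.1855]
eef_rot: [-0.162, 0.767, 0.203, 0.587]
wrist_force: [-0.2, 1.1, -4.0]
opening: -0.001
grasp_force: 1.4
```

Run:
```python
from plan import *
plan([(.49,-.111,.235,30,-15,0)])
for c in ('wrist','side','top'):
  d=snap(c,c+'3.png')
  for k in ('sash_edge','pointer_tip'):
        print(c,k,[(np.round(r['xyz'],4).tolist(),round(r['conf'],2)) for r in spotter.landmark_of(k,c)[:4]])
```

```text
7.05 [ 0.49 -0.11  0.19]
[-0.5 -0.3 -0.2] [ 1. -0. 50.] q [-1.22  0.08  2.31  1.27  1.5  -0.82] 
wrist sash_edge [([0.4672, -0.1149, 0.2047], 0.71)]
wrist pointer_tip [([0.4989, 0.3443, 0.0621], 0.71), ([0.4796, -0.01, 0.2719], 0.6)]
side sash_edge [([0.4643, -0.1108, 0.1996], 0.76)]
side pointer_tip [([0.4758, -0.0068, 0.2678], 0.6)]
top sash_edge [([0.4694, -0.1076, 0.2041], 0.81)]
top pointer_tip [([0.477, -0.0036, 0.2678], 0.67)]
```

View pics/wrist3.png

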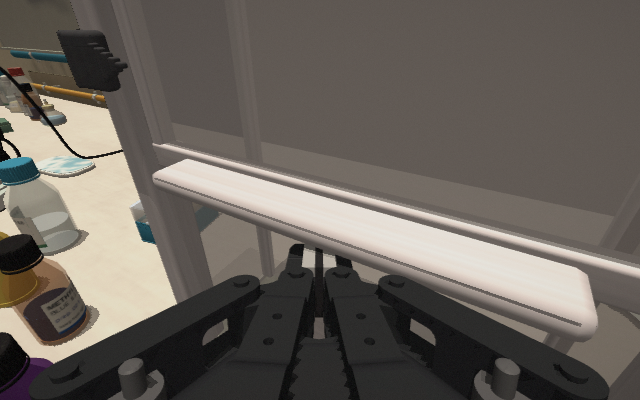

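The sash is riding on the fingers with its lower edge at about 0.203. The pointer tip shows at (127,66), still well above it.

>>> {"op": "send_rows", "data": {
  "series": [
    [[0,0,0],[0,0,20],1],
    [[0,0,0],[0,0,40],1],
    [[0,0,0],[0,0,52],1],
    [[0,0,0],[0,0,58],1],
    [[0,0,0],[0,0,60],1],
    [[0,0,0],[0,0,60],1]
  ]
}}

```text
time_s: 8.25
eef_pos: [0.4891, -0.1098, 0.2447]
eef_rot: [-0.164, 0.766, 0.203, 0.587]
wrist_force: [-1.1, 1.0, -1.3]
opening: 0.001
grasp_force: 0.9
```

Run:
```python
from plan import *
plan([(.49,-.111,.25,30,-15,0)])
P=[];S=[]
for c in ('wrist','side','top','wrist','side','top'):
  d=snap(c,c+'4.png')
  for k,L in (('sash_edge',S),('pointer_tip',P)):
        r=spotter.landmark_of(k,c)[:3]; L+=[x['xyz'][2] for x in r if abs(x['xyz'][0]-.473)<.02]
        print(c,k,[(np.round(x['xyz'],4).tolist(),round(x['conf'],2)) for x in r])
im=cv2.imread('pics/wrist4.png')
a=cv2.resize(im[60:200,60:260],None,fx=4,fy=4,interpolation=2)
cv2.imwrite('pics/c4.png',a)
```

```text
8.25 [ 0.49 -0.11  0.24]
[-0.7 -0.3 -0.2] [ 1. -1.  5.] q [-1.22  0.03  2.3   1.27  1.51 -0.78] 
wrist sash_edge [([0.4694, -0.1137, 0.267], 0.75)]
wrist pointer_tip [([0.4739, -0.0127, 0.2707], 0.59)]
side sash_edge [([0.4685, -0.1126, 0.2609], 0.77)]
side pointer_tip [([0.4781, -0.009, 0.2688], 0.6)]
top sash_edge [([0.4687, -0.1103, 0.2645], 0.6)]
top pointer_tip [([0.4785, -0.0051, 0.2684], 0.42)]
wrist sash_edge [([0.4673, -0.1161, 0.2624], 0.64)]
wrist pointer_tip [([0.4763, -0.0106, 0.2694], 0.71)]
side sash_edge [([0.4687, -0.1119, 0.2635], 0.83)]
side pointer_tip []
top sash_edge [([0.4678, -0.1126, 0.2637], 0.57)]
top pointer_tip [([0.4776, -0.0046, 0.2682], 0.57), ([0.5031, 0.3461, 0.0643], 0.53)]
```

View pics/wrist4.png

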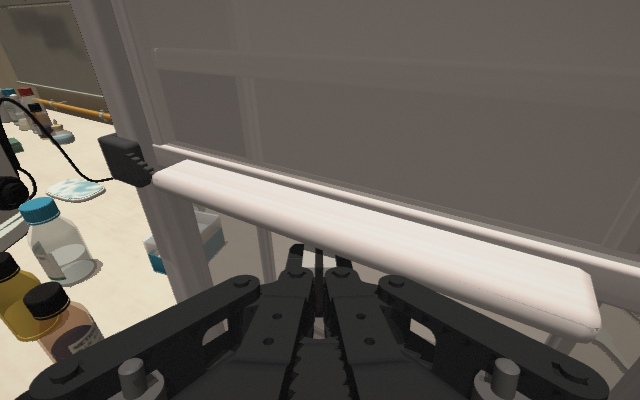

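The pointer tip at about (150,184) sits partway up the ledge's left end (rows 172–193). The sash is therefore about 5–6 mm low, which agrees with the network averages of 0.2637 and 0.2693.

>>> {"op": "send_rows", "data": {
  "series": [
    [[0,0,0],[0,0,3],1],
    [[0,0,0],[0,0,6],1],
    [[0,0,0],[0,0,6],1]
  ]
}}

```text
time_s: 9.52
eef_pos: [0.4892, -0.11, 0.2512]
eef_rot: [-0.163, 0.766, 0.203, 0.587]
wrist_force: [-2.5, 0.5, -1.2]
opening: 0.002
grasp_force: 0.9
```

Run:
```python
from plan import *
plan([(.49,-.111,.235,30,-15,0)])
P=[];S=[]
for c in ('wrist','side','top')*3:
  d=snap(c,c+'5.png')
  for k,L in (('sash_edge',S),('pointer_tip',P)):
        L+=[x['xyz'][2] for x in spotter.landmark_of(k,c)[:3] if abs(x['xyz'][0]-.473)<.02]
print(np.round(S,4),np.mean(S),np.round(P,4),np.mean(P))
cv2.imwrite('pics/c5.png',cv2.resize(cv2.imread('pics/wrist5.png')[120:220,80:240],None,fx=5,fy=5,interpolation=2))
```

```text
9.525 [ 0.49 -0.11  0.25]
[-0.7 -0.2 -0.2] [  1.  -1. -16.] q [-1.22  0.08  2.31  1.27  1.5  -0.82] 
[0.27 0.27 0.27 0.27 0.27 0.27 0.27 0.27 0.27] 0.2700444444444444 [0.27 0.27 0.27 0.27 0.27 0.27 0.27 0.27 0.27] 0.2705555555555555
```

View pics/c5.png

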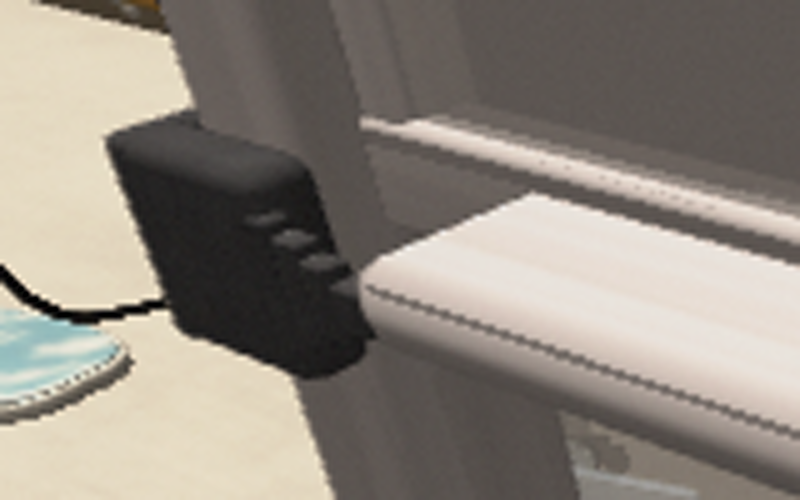

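The crop shows the pointer tip at about (152,184) beside the ledge's end. Nine readings average 0.2700 for the sash and 0.2706 for the pointer, so the sash is at the right height. I'll back out and plan the bottle grasp.

>>> {"op": "send_rows", "data": {
  "series": [
    [[0,0,0],[0,0,-10],1],
    [[0,0,0],[0,0,-25],1],
    [[0,0,0],[-30,-17,-30],1],
    [[0,0,0],[-70,-40,-30],1],
    [[0,0,0],[-105,-60,-30],0],
    [[0,0,0],[-105,-60,-30],-1]
  ]
}}

```text
time_s: 11.62
eef_pos: [0.3831, -0.1725, 0.2205]
eef_rot: [-0.162, 0.767, 0.201, 0.588]
wrist_force: [0.2, 0.2, 0.5]
opening: 0.418
grasp_force: 0.0
```

Run:
```python
from plan import *
o=telemetry.get_obs(); q=o['eef_rot']; d=snap('wrist')
print('cam in tool',R.from_quat([q[1],q[2],q[3],q[0]]).inv().apply(np.array(d['xyz'])-o['eef_pos']),o['eef_pos'],o['q'])
sd=[[-.23,.09,2.44,1.33,.56,-.52],[-.4,.3,2.5,1.7,.8,-1.1]]
for el in (-35,-40,-45,-50):
  for az in (20,30,40,50):
    out=[]
    for b in ((.434,.177,.055),(.552,-.09,.067)):
      r=pose(az,el,0); q,c=ik(np.array(b)+r.as_matrix()[:,2]*.019,r,sd); out+=[q.round(2),c<1e-5]
    print(el,az,*out)
for c in ('side','top'):
    snap(c); print([(np.round(r['xyz'],4),round(r['conf'],2)) for r in spotter.landmark_of('bottle_mid',c)],[(np.round(r['xyz'],3),round(r['conf'],2)) for r in spotter.landmark_of('sash_edge',c)])
```

```text
cam in tool [ 0.07  0.   -0.14] [ 0.38 -0.17  0.22] [-1.57  0.13  2.3   1.    1.69 -0.95]
-35 20 [-0.09  0.23  2.55  2.52  0.63 -1.32] False [-0.82  0.36  2.24  1.54  0.86 -0.89] True
-35 30 [-0.3   0.23  2.55  2.05  0.75 -1.17] False [-0.86  0.4   2.16  1.34  0.97 -0.86] True
-35 40 [-0.42  0.25  2.52  1.74  0.84 -1.12] True [-0.87  0.46  2.06  1.18  1.08 -0.85] True
-35 50 [-0.48  0.29  2.45  1.49  0.93 -1.07] True [-0.86  0.51  1.96  1.05  1.2  -0.85] True
-40 20 [-0.09  0.13  2.55  2.38  0.49 -1.16] True [-0.78  0.31  2.22  1.43  0.78 -0.74] True
-40 30 [-0.25  0.14  2.54  1.94  0.61 -1.  ] True [-0.82  0.36  2.15  1.26  0.9  -0.74] True
-40 40 [-0.36  0.17  2.5   1.64  0.73 -0.94] True [-0.83  0.41  2.06  1.11  1.02 -0.75] True
-40 50 [-0.42  0.21  2.44  1.41  0.84 -0.91] True [-0.83  0.47  1.96  0.99  1.14 -0.77] True
-45 20 [-0.06  0.07  2.52  2.15  0.34 -0.9 ] True [-0.74  0.27  2.2   1.29  0.71 -0.57] True
-45 30 [-0.19  0.08  2.51  1.75  0.49 -0.75] True [-0.78  0.32  2.13  1.15  0.84 -0.6 ] True
-45 40 [-0.29  0.11  2.47  1.49  0.64 -0.73] True [-0.79  0.37  2.05  1.03  0.97 -0.64] True
-45 50 [-0.36  0.15  2.42  1.3   0.76 -0.74] True [-0.79  0.43  1.96  0.92  1.08 -0.69] True
-50 20 [-0.03  0.04  2.48  1.71  0.24 -0.43] True [-0.69  0.25  2.17  1.12  0.66 -0.37] True
-50 30 [-0.14  0.04  2.47  1.46  0.41 -0.43] True [-0.73  0.29  2.11  1.02  0.8  -0.45] True
-50 40 [-0.23  0.07  2.44  1.3   0.56 -0.48] True [-0.75  0.34  2.03  0.93  0.92 -0.52] True
-50 50 [-0.29  0.11  2.39  1.16  0.7  -0.55] True [-0.75  0.39  1.95  0.84  1.03 -0.59] True
[(array([0.43, 0.18, 0.06]), 0.79), (array([0.38, 0.06, 0.06]), 0.76), (array([0.43, 0.28, 0.06]), 0.55)] [(array([ 0.47, -0.11,  0.27]), 0.71)]
[(array([0.38, 0.06, 0.06]), 0.76), (array([0.44, 0.18, 0.06]), 0.72), (array([0.42, 0.29, 0.06]), 0.55)] [(array([ 0.47, -0.11,  0.27]), 0.96)]
```

Run:
```python
from plan import *
A,E=25,-43
z=pose(A,E,0).as_matrix()[:,2]
b=np.array([.434,.177,.05]); g=b+.019*z; pre=g-.11*z
print(g,pre,z)
plan([(.37,-.09,.24,28,-25,0),(.36,-.0,.25,26,-34,0),(*(pre+[0,-.05,.03]),A,E,0),(*pre,A,E,0),(*g,A,E,0),(*(g+[0,0,.1]),A,E,0)]
 +[(*(np.array(p)+.019*z),A,E,0) for p in ((.43,.06,.15),(.43,-.09,.15),(.43,-.09,.08),(.49,-.09,.08),(.552,-.09,.08),(.552,-.09,.062))])
for c in ('side','top'):
    snap(c); print([np.array2string(np.array(r['xyz']),precision=4) for r in spotter.landmark_of('bottle_mid',c)])
```

```text
[0.45 0.18 0.04] [0.37 0.15 0.11] [ 0.66  0.31 -0.68]
11.975 [ 0.38 -0.17  0.22]
[-5.6  8.5 -2.2] [-15.  79.  19.] q [-1.58 -0.39  2.52  0.93  1.72 -0.72] 
[-9.7 16.5 -4.1] [-25. 169.  29.] q [-1.35 -0.85  2.55  0.87  1.75 -0.25] BAD
[-13.7  24.6  -5. ] [-11. 268. -79.] q [-0.57 -0.59  2.55  0.72  1.    0.19] BAD
[-13.7  24.6  -5. ] [ -11.  318. -109.] q [-0.23 -0.46  2.55  0.69  0.67  0.42] BAD
[-13.7  24.6  -5. ] [  62.  352. -184.] q [-0.15  0.12  2.53  2.06  0.47 -0.96] 
[-13.7  24.6  -5. ] [ 62. 352. -84.] q [-0.15 -0.34  2.54  1.13  0.46  0.07] 
[-13.7  24.6  -5. ] [ 58. 235. -84.] q [-0.65 -0.38  2.55  1.01  0.86 -0.18] BAD
[-13.7  24.6  -5. ] [ 58.  85. -84.] q [-1.08 -0.17  2.43  0.97  1.09 -0.51] 
[-13.7  24.6  -5. ] [  58.   85. -154.] q [-1.08  0.08  2.43  1.1   0.96 -0.77] 
[-13.7  24.6  -5. ] [ 118.   85. -154.] q [-0.91  0.18  2.31  1.19  0.88 -0.69] 
[-13.7  24.6  -5. ] [ 180.   85. -154.] q [-0.78  0.27  2.18  1.24  0.81 -0.6 ] 
[-13.7  24.6  -5. ] [ 180.   85. -172.] q [-0.78  0.32  2.17  1.28  0.8  -0.66] 
['[0.4249 0.2826 0.0549]', '[0.3808 0.0615 0.0554]', '[0.4309 0.1768 0.0583]']
['[0.4378 0.1794 0.0599]', '[0.3744 0.0607 0.0627]']
```

Run:
```python
from plan import *
E=-45
def t(p,A,back=0):
    z=pose(A,E,0).as_matrix()[:,2]; return (*(np.array(p)+(.019-back)*z).round(4),A,E,0)
b=(.434,.178,.05)
print(t(b,55)[:3])
plan([(.37,-.12,.24,40,-25,0),(.37,-.05,.24,50,-35,0),(.36,.03,.22,55,-45,0),t(b,55,.10),t(b,55,.0),t((.434,.178,.15),55),
 t((.43,.06,.15),55),t((.43,-.02,.15),45),t((.43,-.09,.15),30),t((.43,-.09,.08),30),t((.49,-.09,.08),30),t((.552,-.09,.08),30),t((.552,-.09,.062),30)])
```

```text
(np.float64(0.4417), np.float64(0.189), np.float64(0.0366))
12.175 [ 0.38 -0.17  0.22]
[-6.4  7.9  9.8] [-14.  50.  19.] q [-1.47 -0.1   2.31  0.86  1.73 -0.83] 
[-13.6  15.   19.7] [-14. 120.  19.] q [-1.27 -0.27  2.32  0.77  1.7  -0.72] 
[-21.1  21.8  24.4] [-24. 200.  -1.] q [-1.03 -0.48  2.4   0.7   1.6  -0.54] 
[-21.1  21.8  24.4] [  17.  301. -114.] q [-0.63 -0.15  2.48  0.93  1.08 -0.59] 
[-21.1  21.8  24.4] [  57.  359. -184.] q [-0.37  0.2   2.38  1.24  0.81 -0.77] 
[-21.1  21.8  24.4] [ 57. 359. -84.] q [-0.37 -0.14  2.38  0.99  0.97 -0.38] 
[-21.1  21.8  24.4] [ 53. 241. -84.] q [-0.72 -0.1   2.34  0.86  1.18 -0.57] 
[-19.   23.5  14.6] [ 55. 159. -84.] q [-0.91 -0.1   2.34  0.86  1.19 -0.58] 
[-15.7  25.7  -0.1] [ 57.  86. -84.] q [-1.06 -0.14  2.37  0.9   1.12 -0.51] 
[-15.7  25.7  -0.1] [  57.   86. -154.] q [-1.06  0.09  2.38  1.01  0.99 -0.74] 
[-15.7  25.7  -0.1] [ 117.   86. -154.] q [-0.9   0.19  2.26  1.08  0.91 -0.65] 
[-15.7  25.7  -0.1] [ 179.   86. -154.] q [-0.78  0.28  2.13  1.12  0.86 -0.56] 
[-15.7  25.7  -0.1] [ 179.   86. -172.] q [-0.78  0.33  2.13  1.16  0.84 -0.62]
```

>>> {"op": "send_rows", "data": {
  "series": [
    [[-3,4,5],[-10,25,15],-1],
    [[-6.4,7.9,9.8],[-14,50,20],-1],
    [[-10,11.5,15],[-14,85,20],-1],
    [[-13.6,15,19.7],[-14,120,20],-1],
    [[-17.5,18.5,22],[-20,160,15],-1],
    [[-21.1,21.8,24.4],[-22,200,0],-1],
    [[-21.1,21.8,24.4],[-8,240,-30],-1],
    [[-21.1,21.8,24.4],[5,275,-70],-1],
    [[-21.1,21.8,24.4],[17,301,-110],-1],
    [[-21.1,21.8,24.4],[17,301,-114],-1]
  ]
}}

```text
time_s: 13.42
eef_pos: [0.3981, 0.1347, 0.1043]
eef_rot: [-0.181, 0.819, 0.427, 0.338]
wrist_force: [-0.4, 0.3, 0.4]
opening: 1.0
grasp_force: 0.0
```

Run:
```python
from plan import *
plan([(.4417,.189,.0366,55,-45,0)])
snap('wrist','w6.png')
for k in ('bottle_mid','medium_bottle_mid'): print([(np.array2string(np.array(r['xyz']),precision=4),round(r['conf'],2)) for r in spotter.landmark_of(k,'wrist')])
```

```text
13.425 [0.4  0.13 0.1 ]
[-0.3 -0.3 -0.3] [ 44.  54. -68.] q [-0.37  0.2   2.38  1.24  0.81 -0.77] 
[('[0.4281 0.1758 0.059 ]', 0.94), ('[0.4241 0.2844 0.0593]', 0.68)]
[('[0.5003 0.3467 0.0612]', 0.61)]
```

View pics/w6.png

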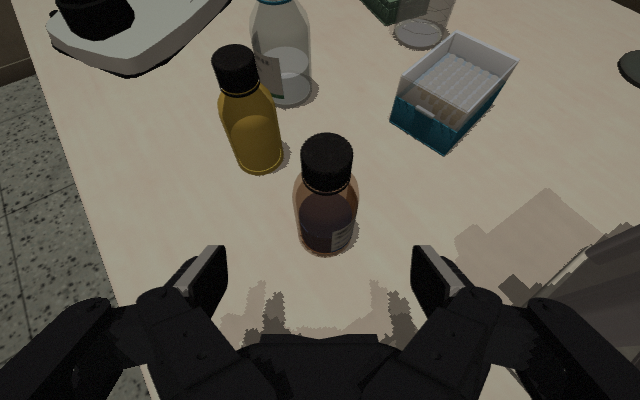

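The wrist view shows the brown bottle centred between the open pads, at column 326 against a mid-line of 320, with yellow and purple clear. I'll move in and close.

>>> {"op": "send_rows", "data": {
  "series": [
    [[0,0,0],[14,18,-24],-1],
    [[0,0,0],[28,36,-47],-1],
    [[0,0,0],[41,52,-67],-1],
    [[0,0,0],[41,52,-67],-1],
    [[0,0,0],[41,52,-67],1],
    [[0,0,0],[41,52,-67],1],
    [[0,0,0],[41,52,-67],1],
    [[0,0,0],[41,52,-67],1],
    [[0,0,0],[41,52,-67],1],
    [[0,0,0],[41,52,-67],1]
  ]
}}

```text
time_s: 14.82
eef_pos: [0.4432, 0.1824, 0.0413]
eef_rot: [-0.176, 0.819, 0.426, 0.341]
wrist_force: [-4.0, -4.5, 10.3]
opening: 0.535
grasp_force: 60.4
```

>>> {"op": "send_rows", "data": {
  "series": [
    [[0,0,0],[0,0,10],1],
    [[0,0,0],[0,0,35],1],
    [[0,0,0],[0,0,65],1],
    [[0,0,0],[0,0,95],1],
    [[0,0,0],[0,0,105],1],
    [[0,0,0],[0,0,105],1]
  ]
}}

```text
time_s: 15.58
eef_pos: [0.4424, 0.1826, 0.1452]
eef_rot: [-0.175, 0.819, 0.427, 0.34]
wrist_force: [-0.1, 0.3, -2.7]
opening: 0.533
grasp_force: 61.9
```

Run:
```python
from plan import *
o=telemetry.get_obs(); print(o['opening'],o['grasp_force'],o['wrist_force'],np.round(o['eef_pos'],4))
E=-45
snap('wrist','w7.png'); snap('side','s7.png'); snap('top')
for c in ('wrist','side','top'): print(c,[(np.array2string(np.array(r['xyz']),precision=4),round(r['conf'],2)) for r in spotter.landmark_of('bottle_mid',c)])
a=cv2.imread('pics/w7.png'); b=cv2.resize(cv2.imread('pics/s7.png')[210:360,220:400],None,fx=3,fy=3)
cv2.imwrite('pics/m7.png',np.hstack([cv2.resize(a[80:],(320,160)).repeat(1,0) if 0 else cv2.resize(a,(400,250)), cv2.resize(b,(400,250))]))
r0=R.from_quat(np.array(o['eef_rot'])[[1,2,3,0]]); print(r0.as_matrix())
```

```text
0.5334676272918407 61.85747265815735 [-0.09  0.32 -2.7 ] [0.44 0.18 0.15]
wrist [('[0.4241 0.2843 0.0598]', 0.82)]
side [('[0.424  0.2815 0.0582]', 0.82), ('[0.4348 0.1775 0.1607]', 0.57), ('[0.3795 0.0644 0.0556]', 0.5)]
top [('[0.4226 0.2852 0.0575]', 0.84), ('[0.4411 0.1781 0.1629]', 0.64), ('[0.3757 0.0569 0.0617]', 0.54)]
[[ 0.4   0.82  0.41]
 [ 0.58 -0.57  0.58]
 [ 0.71  0.   -0.71]]
```

View pics/m7.png

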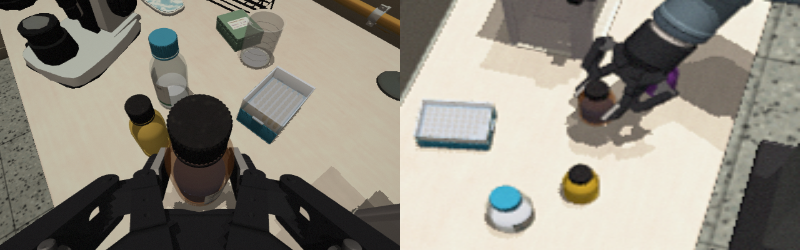

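The gripped bottle is upright, held just below its shoulder, and the yellow and purple bottles are undisturbed. That made 11 pictures, one over the limit of 10, so I'll view no more and rely on numbers. Next I'll plan the carry.

Run:
```python
from plan import *
def t(x,y,z,A):
    a=np.radians(A); return (x+.010*np.cos(a),y+.010*np.sin(a),z,A,-45,0)
plan([t(.43,.12,.16,55),t(.43,.06,.16,53),t(.43,0,.16,45),t(.425,-.05,.15,37),t(.425,-.09,.13,30),t(.425,-.09,.08,30),t(.49,-.09,.08,30),t(.552,-.09,.08,30),t(.552,-.09,.054,30)])
```

```text
15.875 [0.44 0.18 0.14]
[-0.  -0.1  0. ] [ -6. -55.  16.] q [-0.57 -0.21  2.37  0.89  1.14 -0.42] 
[-0.  -0.1 -2. ] [  -6. -115.   16.] q [-0.73 -0.19  2.35  0.85  1.22 -0.5 ] 
[ -0.   -0.1 -10. ] [  -4. -176.   16.] q [-0.88 -0.2   2.36  0.84  1.23 -0.5 ] 
[ -0.   -0.1 -18. ] [  -9. -227.    6.] q [-1.01 -0.19  2.38  0.86  1.2  -0.51] 
[ -0.   -0.1 -25. ] [  -8. -268.  -14.] q [-1.08 -0.13  2.39  0.9   1.13 -0.54] 
[ -0.   -0.1 -25. ] [  -8. -268.  -64.] q [-1.08  0.04  2.4   0.97  1.02 -0.7 ] 
[ -0.   -0.1 -25. ] [  57. -268.  -64.] q [-0.91  0.15  2.27  1.05  0.94 -0.61] 
[ -0.   -0.1 -25. ] [ 119. -268.  -64.] q [-0.78  0.25  2.14  1.09  0.88 -0.53] 
[ -0.   -0.1 -25. ] [ 119. -268.  -90.] q [-0.78  0.31  2.13  1.14  0.85 -0.6 ]
```

>>> {"op": "send_rows", "data": {
  "series": [
    [[0,0,0],[-4,-25,15],1],
    [[0,0,0],[-6,-60,16],1],
    [[0,0,-2],[-6,-100,16],1],
    [[0,0,-5],[-6,-140,16],1],
    [[0,0,-10],[-5,-180,16],1],
    [[0,0,-18],[-9,-225,6],1],
    [[0,0,-25],[-8,-260,-14],1],
    [[0,0,-25],[-8,-268,-40],1],
    [[0,0,-25],[-8,-268,-64],1],
    [[0,0,-25],[-8,-268,-64],1]
  ]
}}

```text
time_s: 17.12
eef_pos: [0.4333, -0.0837, 0.0793]
eef_rot: [-0.101, 0.893, 0.238, 0.369]
wrist_force: [0.1, -0.7, -2.2]
opening: 0.531
grasp_force: 62.3
```

Run:
```python
from plan import *
o=telemetry.get_obs(); print(o['opening'],o['grasp_force'],o['wrist_force'],np.array2string(o['eef_pos'],precision=4))
a=np.radians(30); plan([(x+.01*np.cos(a),-.09+.005,z,30,-45,0) for x,z in ((.552,.08),(.552,.054))])
for c in ('side','top','wrist'):
  snap(c)
  for k in ('bottle_mid','tray_floor','sash_edge','pointer_tip'): print(c,k,[(np.array2string(np.array(r['xyz']),precision=4),round(r['conf'],2)) for r in spotter.landmark_of(k,c)])
```

```text
0.5307185125119877 62.25077033042908 [ 0.13 -0.67 -2.21] [ 0.4333 -0.0837  0.0793]
17.125 [ 0.43 -0.08  0.08]
[-0.2 -0.1  0. ] [127.  -1.   1.] q [-0.78  0.25  2.14  1.09  0.88 -0.53] 
[-0.2 -0.1  0. ] [127.  -1. -25.] q [-0.78  0.31  2.13  1.14  0.85 -0.6 ] 
side bottle_mid [('[ 0.4235 -0.0871  0.0981]', 0.73), ('[0.3814 0.0632 0.0587]', 0.68), ('[0.4285 0.2823 0.0551]', 0.59)]
side tray_floor [('[ 0.5544 -0.0887  0.015 ]', 0.59)]
side sash_edge []
side pointer_tip [('[ 0.4762 -0.0057  0.2675]', 0.65), ('[ 0.4676 -0.1107  0.2707]', 0.56)]
top bottle_mid [('[0.4226 0.2838 0.0582]', 0.83), ('[0.3787 0.0579 0.0631]', 0.79), ('[ 0.4317 -0.0906  0.0999]', 0.51)]
top tray_floor []
top sash_edge [('[ 0.4687 -0.1124  0.2702]', 0.55), ('[0.501  0.3451 0.0658]', 0.23)]
top pointer_tip [('[ 0.4767 -0.0044  0.2697]', 0.52)]
wrist bottle_mid [('[0.377  0.0598 0.0575]', 0.59)]
wrist tray_floor [('[ 0.5507 -0.0917  0.0102]', 0.67)]
wrist sash_edge []
wrist pointer_tip []
```

>>> {"op": "send_rows", "data": {
  "series": [
    [[0,0,0],[20,0,0],1],
    [[0,0,0],[40,0,0],1],
    [[0,0,0],[60,0,0],1],
    [[0,0,0],[80,0,0],1],
    [[0,0,0],[100,-1,0],1],
    [[0,0,0],[118,-1,0],1],
    [[0,0,0],[125,-1,0],1],
    [[0,0,0],[125,-1,0],1]
  ]
}}

```text
time_s: 18.88
eef_pos: [0.559, -0.0857, 0.0806]
eef_rot: [-0.099, 0.892, 0.239, 0.37]
wrist_force: [-0.6, 0.5, -1.8]
opening: 0.532
grasp_force: 62.3
```

Run:
```python
from plan import *
o=telemetry.get_obs(); print(o['time_s'],o['wrist_force'],np.array2string(o['eef_pos'],precision=4))
for c in ('side','top','wrist'):
  snap(c)
  for k in ('bottle_mid','tray_floor','sash_edge'): print(c,k,[(np.array2string(np.array(r['xyz']),precision=4),round(r['conf'],2)) for r in spotter.landmark_of(k,c)])
```

```text
18.875 [-0.62  0.45 -1.83] [ 0.559  -0.0857  0.0806]
side bottle_mid [('[0.3807 0.063  0.0573]', 0.72), ('[0.4251 0.2812 0.0562]', 0.54)]
side tray_floor [('[ 0.4393 -0.3744  0.0742]', 0.44)]
side sash_edge [('[ 0.4685 -0.1114  0.2679]', 0.58)]
top bottle_mid [('[0.3737 0.0589 0.0627]', 0.72), ('[0.4235 0.2844 0.0597]', 0.51)]
top tray_floor []
top sash_edge [('[ 0.4699 -0.1092  0.2704]', 0.9)]
wrist bottle_mid []
wrist tray_floor []
wrist sash_edge []
```

>>> {"op": "send_rows", "data": {
  "series": [
    [[0,0,0],[0,0,-10],1],
    [[0,0,0],[0,0,-18],1],
    [[0,0,0],[0,0,-23],1],
    [[0,0,0],[0,0,-25],1],
    [[0,0,0],[0,0,-26],1],
    [[0,0,0],[0,0,-26],1]
  ]
}}

```text
time_s: 20.23
eef_pos: [0.5592, -0.086, 0.0549]
eef_rot: [-0.099, 0.892, 0.239, 0.37]
wrist_force: [-0.3, 0.0, -1.5]
opening: 0.532
grasp_force: 62.3
```

>>> {"op": "send_rows", "data": {
  "series": [
    [[0,0,0],[0,0,-1],1],
    [[0,0,0],[0,0,-2],1],
    [[0,0,0],[0,0,-2],1]
  ]
}}

```text
time_s: 20.6
eef_pos: [0.5595, -0.0861, 0.0534]
eef_rot: [-0.099, 0.892, 0.239, 0.37]
wrist_force: [-2.1, -0.3, 3.3]
opening: 0.534
grasp_force: 63.0
```

The wrist force changed sign, so the foot is on the tray floor. I'll release and back straight out.

>>> {"op": "send_rows", "data": {
  "series": [
    [[0,0,0],[0,0,0],0],
    [[0,0,0],[0,0,0],-0.3],
    [[0,0,0],[0,0,0],-0.6],
    [[0,0,0],[0,0,0],-0.8],
    [[0,0,0],[0,0,0],-0.8],
    [[0,0,0],[0,0,0],-0.8]
  ]
}}

```text
time_s: 21.35
eef_pos: [0.5591, -0.086, 0.0528]
eef_rot: [-0.099, 0.892, 0.239, 0.37]
wrist_force: [-0.5, -0.0, 0.2]
opening: 0.9
grasp_force: 0.0
```

>>> {"op": "send_rows", "data": {
  "series": [
    [[0,0,0],[-10,-6,0],-0.8],
    [[0,0,0],[-26,-15,1],-0.8],
    [[0,0,0],[-43,-25,2],-0.8],
    [[0,0,0],[-61,-35,3],-0.8],
    [[0,0,0],[-87,-50,5],-0.8],
    [[0,0,0],[-113,-65,5],-0.8],
    [[0,0,0],[-139,-80,5],-0.8],
    [[0,0,0],[-165,-95,10],-0.8],
    [[0,0,0],[-175,-100,15],-0.8],
    [[0,0,0],[-175,-100,15],-0.8]
  ]
}}

```text
time_s: 22.6
eef_pos: [0.3839, -0.1868, 0.0682]
eef_rot: [-0.098, 0.893, 0.238, 0.37]
wrist_force: [0.7, 0.4, 0.7]
opening: 0.895
grasp_force: 0.0
```

Run:
```python
from plan import *
o=telemetry.get_obs(); print(o['time_s'],o['opening'],o['wrist_force'],np.array2string(o['eef_pos'],precision=4))
for c in ('side','top','wrist')*2:
  snap(c,'f_'+c+'.png')
  for k in ('bottle_mid','tray_floor','sash_edge','pointer_tip','medium_bottle_mid','large_bottle_mid'): print(c,k,[(np.array2string(np.array(r['xyz']),precision=4),round(r['conf'],2)) for r in spotter.landmark_of(k,c) if r['conf']>.4])
```

```text
22.6 0.8950585127801614 [0.73 0.35 0.71] [ 0.3839 -0.1868  0.0682]
side bottle_mid [('[0.4226 0.2784 0.0558]', 0.64), ('[0.3813 0.0638 0.0555]', 0.55)]
side tray_floor [('[ 0.5532 -0.0886  0.0121]', 0.55)]
side sash_edge [('[ 0.4709 -0.1114  0.2678]', 0.85)]
side pointer_tip [('[ 0.4754 -0.0081  0.2656]', 0.71)]
side medium_bottle_mid [('[0.5027 0.3507 0.066 ]', 0.76), ('[ 0.4793 -0.1113  0.0069]', 0.73)]
side large_bottle_mid [('[ 0.4411 -0.3761  0.0749]', 0.97)]
top bottle_mid [('[0.3758 0.0591 0.0618]', 0.71), ('[0.4241 0.2834 0.0623]', 0.54)]
top tray_floor []
top sash_edge [('[ 0.4655 -0.1122  0.2698]', 0.95), ('[ 0.4798 -0.003   0.2679]', 0.45)]
top pointer_tip [('[ 0.4761 -0.0053  0.2701]', 0.66)]
top medium_bottle_mid [('[0.5027 0.3483 0.066 ]', 0.73)]
top large_bottle_mid [('[ 0.4403 -0.3771  0.0764]', 0.88)]
wrist bottle_mid [('[ 0.5478 -0.0895  0.0728]', 0.96), ('[0.3801 0.0621 0.057 ]', 0.73)]
wrist tray_floor []
wrist sash_edge []
wrist pointer_tip []
wrist medium_bottle_mid []
wrist large_bottle_mid []
side bottle_mid [('[0.381  0.0644 0.0552]', 0.9), ('[0.4223 0.283  0
[... 151 characters left out ...]
ium_bottle_mid [('[0.5027 0.3513 0.0658]', 0.96)]
side large_bottle_mid [('[ 0.4382 -0.3773  0.0765]', 0.87)]
top bottle_mid [('[0.5036 0.3457 0.064 ]', 0.71), ('[0.3758 0.0582 0.0608]', 0.65), ('[0.4256 0.2855 0.0604]', 0.54)]
top tray_floor [('[0.5037 0.347  0.066 ]', 0.6)]
top sash_edge [('[ 0.4689 -0.1086  0.2709]', 0.79)]
top pointer_tip [('[ 0.4821 -0.0037  0.2704]', 0.66)]
top medium_bottle_mid [('[0.5014 0.3461 0.0664]', 0.76)]
top large_bottle_mid [('[ 0.4372 -0.3766  0.0779]', 0.88)]
wrist bottle_mid [('[0.3748 0.0633 0.0578]', 0.96), ('[ 0.5475 -0.0932  0.0686]', 0.73)]
wrist tray_floor []
wrist sash_edge []
wrist pointer_tip []
wrist medium_bottle_mid []
wrist large_bottle_mid []
```

```bash
python3 -c "
from bench import ctrl; print(ctrl.hand_in())"
```

```text
the job is handed in; nothing more can be done
None
```

I raised the sash to the pointer (both read about 0.27 m), stood the smallest (brown) bottle in the tray, left the other two bottles where they stood, and handed the job in at about 23 s; I viewed 11 pictures, one over the limit of 10.

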